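# Build up the coil test core

### The arm

A 6-joint arm with a two-finger parallel gripper is mounted at the origin on a cart in front of the work surface, level with it; the furniture and walls round the work are solid. World frame = base frame: x ahead of the robot, y to its left, z up, the work surface at z = 0. Lengths are in m, angles in rad, forces in N, time in s.
With the tool pointing down it reaches from about 0.325 to 0.9 m from the base axis. Payload 3.5 kg.
Tool frame: the origin (TCP) lies midway between the tips of the shut fingers; the grasp point (between the pads) lies 19 mm behind it (pinch_z is the distance from the TCP to the grasp point, in m); z points along the fingers, y is the direction in which the jaws open and shut (so a half turn about z gives the same grasp; the last joint's range is limited). The gripper opens to 85 mm and grips with 20 to 120 N. Pads are 22 mm wide; open, the fingers measure 114 mm over their backs; the gripper's body (76 mm by 85 mm) begins 54 mm behind the grasp point. The pads swing forward as they close: fully open they stand 13 mm farther back than shut.
Start: joints at [-1.23, 0.276, -0.026, 1.268, 0, 1.467], TCP at [0.268, -0.564, 0.231] pointing down, gripper open.
Joint ranges: [-3.12, 3.12], [-0.85, 1.88], [-1.08, 1.24], [-1.95, 2.15], [-1.57, 1.53], [-3.14, 3.14]. Speed limits (rad/s): [2.57, 2.57, 3.14, 3.14, 3.14, 3.14].

### API

Orientations are given as a unit quaternion [x, y, z, w].
In Python, from workcell import move_ptp, line_to, move_j, command_gripper, dwell, ik, snapshot, IKError, job_done, read_time_s, read_q, read_joint_velocities, read_joint_efforts, read_tcp_pos, read_tcp_rot, read_force, read_torque, read_gripper_width, pinch_z gives the robot as it stands. Calls block until the motion is done:
- move_ptp(position, orientation): joint-space move of the TCP to a pose.
- line_to(position, rot=None, v=0.15, guard=None): straight line of the TCP; rot=None keeps the orientation; v is the mean speed in m/s. With guard (N) it stops when the force on the tool has changed by that much, and returns True; else False.
- move_j(angles): joint-space move.
- command_gripper(opening, grip_force=None): opening from 0.0 (shut) to 1.0 (fully open); grip_force is the grip in N (None keeps the last); returns when the fingers have stopped.
- dwell(seconds).
- ik(position, orientation): joint angles nearest the present ones, or None.
- snapshot(name): name is "side" or "top"; returns a dict with "image" (400x640x3 uint8, red, green, blue), "vertical_fov" (degrees; the focal length in pixels is half the picture's height over the tangent of half this angle, whatever the lens; pixels are square), "cx", "cy" (the principal point, pixels), "k1" (the pictures are not rectified: a ray, as slopes to the right and down, at radius r is drawn at 1 + k1 r^2 times it, then the intrinsics apply), "rvec" (rotation vector, rad) and "tvec" (3), from world to camera coordinates, as OpenCV has them. Camera axes: x right, y down, z forward; pixel columns grow to the right and rows downward; lengths in m; the calibration is good to about 2 mm. A picture is of the moment at which its call begins. There is no depth.
A pose or a line that the arm cannot do raises IKError and nothing moves.
- job_done(): hands the job in, once; it reports no verdict.
Readings, each from a call of its own:
- read_time_s(): time.
- read_q(): joint angles.
- read_joint_velocities(): joint speeds.
- read_joint_efforts(): joint torques, N m.
- read_tcp_pos(): TCP position.
- read_tcp_rot(): TCP orientation.
- read_force(): force on the tool from outside, world axes, zero at the start.
- read_torque(): the same for the moment, N m.
- read_gripper_width(): opening from 0.0 (shut) to 1.0 (fully open).
Only numpy, scipy, OpenCV 4.12 (cv2) and the standard library are available. Lean on these libraries where they do the work, as an engineer would, in place of code of your own. Each camera call takes 0.05 s, during which the arm holds its last target.

### The job

Build up the test core for the coil tester: slip the tall coil over the limb next to the white terminal block, and on the other limb put the short wide coil at the bottom and the thin coil above it, with the brown insulating ring between the two. Then close the core with the steel yoke: gently lower it with its holes over the two studs so that it lies flat on both limbs. Leave the cup, the black tape and the screwdriver where they are.

Things in the scene. Friction and masses are not known exactly. Their poses are not given: they have to be found in the camera images.
- core: test core, fixed: grey base board 64 x 220 x 12 mm (x, y, z), long side roughly along the bench's near edge. Two round steel limbs stand on it at y = +45 and -45 mm: 22 mm diameter, 48 mm high, top edge bevelled 2 mm, flat tops 60 mm above the bench, each with a brass stud 6 mm diameter x 8 mm on its middle (top at 68 mm). Origin: centre of the base's underside; y along it, z up.
- terminal_block: white ceramic terminal block with brass screws, 42 mm across the base, 26 mm along it, 22 mm high, fixed on one end of the core's base (+y or -y end), 47 mm from the nearer limb's axis; the other end carries a black block with two brass binding posts, 21 mm high; the two swap ends from start to start. Origin: centre of its underside, 12 mm above the bench.
- tall_coil: coil wound with copper wire on a round white bobbin, loose, standing upright on its flange. The tallest of the three: 44 mm high, 48 mm across the flanges, about 0.16 kg. Round vertical bore 28 mm right through. Two small flat eyelets on the top flange have no meaning. Origin: centre of the underside; z up along the bore.
- short_coil: coil wound with copper wire on a round white bobbin, loose, standing upright on its flange. The middle one in height and the widest: 22 mm high, 58 mm across the flanges, about 0.12 kg. Round vertical bore 28 mm right through. Two small flat eyelets on the top flange have no meaning. Origin: centre of the underside; z up along the bore.
- thin_coil: coil wound with copper wire on a round white bobbin, loose, standing upright on its flange. The flattest and narrowest: 14 mm high, 42 mm across the flanges, about 0.05 kg. Round vertical bore 28 mm right through. Two small flat eyelets on the top flange have no meaning. Origin: centre of the underside; z up along the bore.
- spacer_ring: insulating ring, plain brown board without winding, 50 mm outside diameter, 28 mm bore, 10 mm thick, about 0.03 kg, lying flat, loose. Origin: centre of the underside; z up.
- yoke: the core's yoke: a dark steel bar 26 x 120 x 14 mm (x, y, z), about 0.28 kg, lying flat and loose, with two round holes 11 mm in diameter straight through it at y = +45 mm and y = -45 mm, which pass over the studs of the limbs. It may go on either way round. Origin: centre of the underside; y along the bar, z up.
- bead_cup: bystander: round tin cup with ceramic beads, 70 mm across, 50 mm high, loose. Origin: centre of the underside.
- black_tape: bystander: roll of black tape, 62 mm across, 19 mm high, lying flat, loose. Origin: centre of the underside.
- screwdriver: bystander: screwdriver with a yellow handle, 188 mm long, 26 mm thick, loose. Origin: under the middle of its length; y along it, handle to +y.
There are look-alikes about, which are no part of the job. Leave any pink look-alike of the short_coil alone.

How it is judged:
By the outcome, as a careful person would: the job done as asked, in the order asked, and still so for the second after the job is handed in, with the robot touching nothing.
It also fails if it takes over 118 s, if anything falls off the work surface, if the arm or the gripper's body presses on something with over 40 N, if the wrist force passes 120 N, or if a joint passes its speed limit or range.

## Working session

There is one attempt and no reset: what is moved stays moved. The work goes in short steps, each a Python script; the robot and the scene stay as the last script left them, time stands still between calls to the robot, and variables do not carry over. Pictures are saved under pics/ and viewed, and the job is handed in when it is done.

```bash
ls; mkdir -p pics; python3 - <<'E'
from workcell import *
import cv2
for n in("top","side"):
    s=snapshot(n); cv2.imwrite(f"pics/{n}0.png",s["image"][:,:,::-1]); print({k:v for k,v in s.items() if k!="image"})
print(read_time_s(),pinch_z() if callable(pinch_z) else pinch_z,read_tcp_rot(),read_tcp_pos(),read_gripper_width())
E
```

```text
pics
{'vertical_fov': 48.75709937017598, 'cx': 325.28186785815296, 'cy': 202.793298767266, 'k1': 0.009036299314377385, 'rvec': array([ 2.17933701, -2.13540679,  0.17753647]), 'tvec': array([0.12915215, 0.52920515, 1.04617039])}
{'vertical_fov': 51.16690472112471, 'cx': 318.52301532246844, 'cy': 206.11165171309068, 'k1': -0.027200102336855127, 'rvec': array([ 2.02111154, -0.28967003,  0.14635758]), 'tvec': array([-0.48839208,  0.17995387,  1.01841313])}
0.1 0.0187 [ 9.75481336e-01  2.20079956e-01 -1.16590673e-04 -9.80787585e-04] [ 0.26812241 -0.56379405  0.23026358] 0.9983007590535682
```

View pics/top0.png

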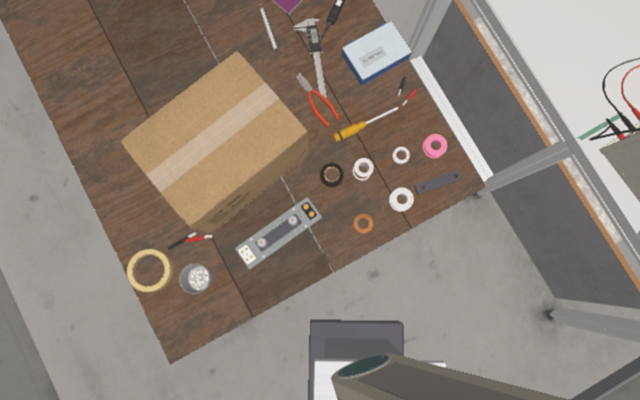

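View pics/side0.png

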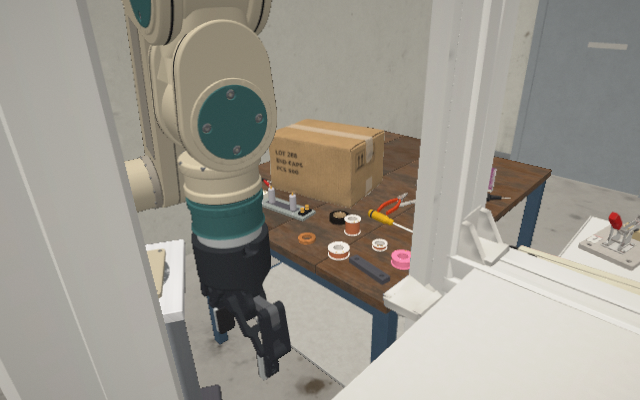

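```bash
python3 - <<'E'
import cv2
a=cv2.imread("pics/top0.png")
cv2.imwrite("pics/top0a.png",cv2.resize(a[120:280,310:470],None,fx=4.5,fy=3.75*1.2/1.0*1.0 if 0 else 3.7,interpolation=cv2.INTER_CUBIC)) if 0 else cv2.imwrite("pics/top0a.png",cv2.resize(a[125:245,310:470],None,fx=5,fy=5,interpolation=cv2.INTER_CUBIC))
cv2.imwrite("pics/top0b.png",cv2.resize(a[185:285,220:340],None,fx=6,fy=6,interpolation=cv2.INTER_CUBIC))
b=cv2.imread("pics/side0.png")
cv2.imwrite("pics/side0a.png",cv2.resize(b[170:290,255:415],None,fx=5,fy=5,interpolation=cv2.INTER_CUBIC))
E
```

```text
(no output)
```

View pics/top0a.png

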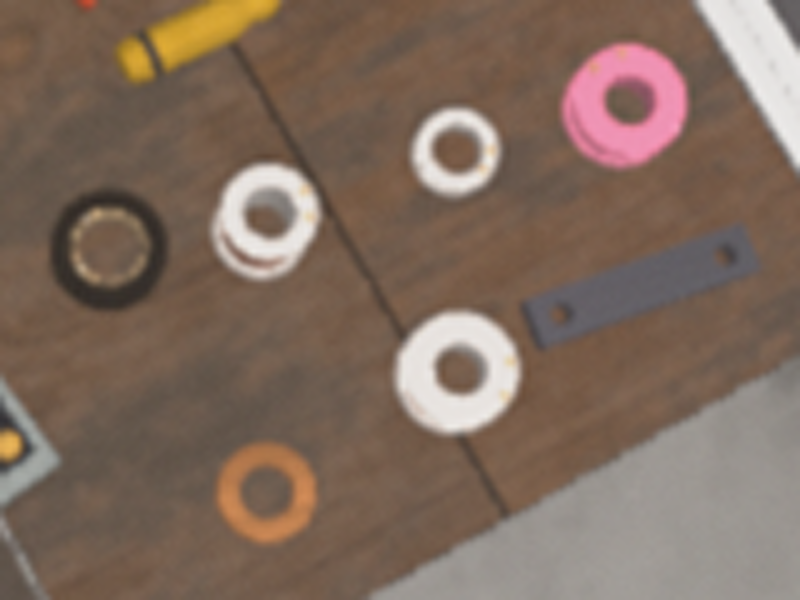

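View pics/top0b.png

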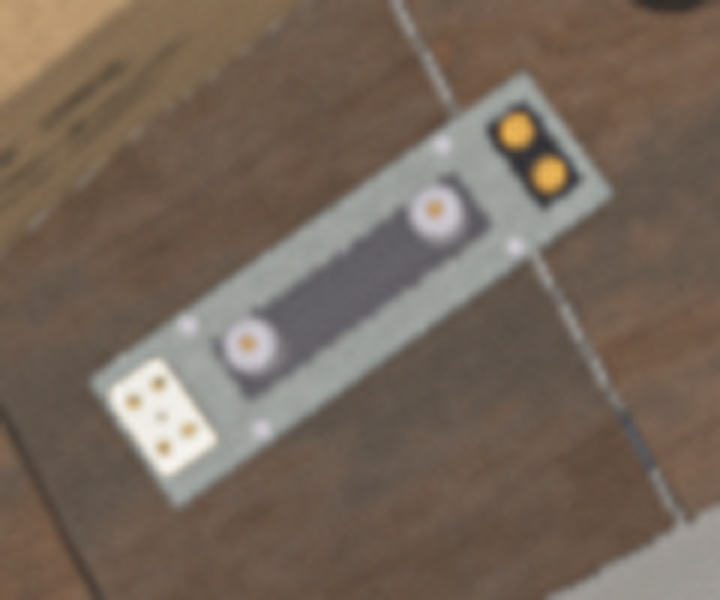

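View pics/side0a.png

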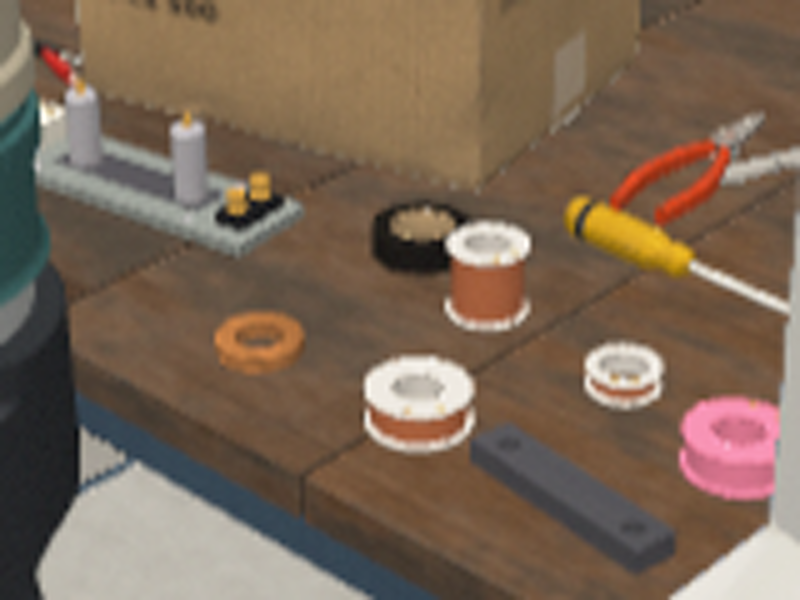

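```bash
cat > h.py <<'E'
import numpy as np, cv2
from workcell import *
def calib(s):
    H,W=s["image"].shape[:2]; f=H/2/np.tan(np.radians(s["vertical_fov"]/2))
    K=np.array([[f,0,s["cx"]],[0,f,s["cy"]],[0,0,1]]); return K,np.array([s["k1"],0,0,0,0.])
def ray(s,uv):
    K,D=calib(s); uv=np.asarray(uv,float).reshape(-1,1,2)
    # iterate the given model: drawn = r*(1+k1 r^2)  (same as OpenCV)
    n=cv2.undistortPoints(uv,K,D).reshape(-1,2)
    R=cv2.Rodrigues(s["rvec"])[0]; c=-R.T@s["tvec"]
    return c,np.c_[n,np.ones(len(n))]@R
def plane(s,uv,z):
    c,d=ray(s,uv); return c+d*((z-c[2])/d[:,2])[:,None]
def proj(s,P):
    K,D=calib(s); return cv2.projectPoints(np.asarray(P,float).reshape(-1,1,3),s["rvec"],s["tvec"],K,D)[0].reshape(-1,2)
def circ(P):
    A=np.c_[2*P[:,:2],np.ones(len(P))]; x=np.linalg.lstsq(A,(P[:,:2]**2).sum(1),rcond=None)[0]
    return x[:2],2*np.sqrt(x[2]+x[:2]@x[:2])
UP=6
def up(im,x0,y0,x1,y1):
    return cv2.resize(im[y0:y1,x0:x1],None,fx=UP,fy=UP,interpolation=cv2.INTER_CUBIC)
def topix(c,x0,y0): return (c.reshape(-1,2)+.5)/UP-.5+[x0,y0]
E
cat > find.py <<'E'
from h import *
s=snapshot("top"); im=s["image"]
def contours(mask,x0,y0,amin):
    cs,h=cv2.findContours(mask.astype(np.uint8),cv2.RETR_CCOMP,cv2.CHAIN_APPROX_NONE)
    return [(topix(c,x0,y0),h[0][i][3]) for i,c in enumerate(cs) if cv2.contourArea(c)>amin*UP*UP]
def coil(name,u,v,r,z,th):
    x0,y0,x1,y1=u-r,v-r,u+r,v+r; a=up(im,x0,y0,x1,y1).astype(int)
    m=a.min(2)>th
    for p,par in contours(m,x0,y0,20):
        c,d=circ(plane(s,p,z)); print(name,"hole" if par>=0 else "outer",c.round(4),round(d*1e3,1))
for th in(130,165,200):
  coil("tall",363,168,15,.044,th); coil("short",402,200,17,.022,th); coil("thin",401,155,13,.014,th)
u,v,r=363,223,14
a=up(im,u-r,v-r,u+r,v+r).astype(int)
for th in(40,60,75):
  for p,par in contours((a[:,:,0]-a[:,:,2])>th,u-r,v-r,20): print("ring",par,*circ(plane(s,p,.010)))
# yoke
x0,y0,x1,y1=408,164,468,200; a=up(im,x0,y0,x1,y1).astype(int)
m=((a[:,:,0]-a[:,:,2])<10)&(a.max(2)<120)
for p,par in contours(m,x0,y0,3):
    P=plane(s,p,.014); (c,wh,an)=cv2.minAreaRect((P[:,:2]*1e3).astype(np.float32)); print("yoke",par,np.round(c,1),np.round(wh,1),round(an,1))
# core studs: brass on tops
for nm,u,v in(("Lw",261,242),("Lb",292,220)):
    r=8; a=up(im,u-r,v-r,u+r,v+r).astype(int)
    for th in(30,50):
      for p,par in contours((a[:,:,0]-a[:,:,2])>th,u-r,v-r,2):
        q=plane(s,p,.068)
        print(nm,"stud",*circ(q))
    m=cv2.moments(((a[:,:,0]-a[:,:,2]).clip(0,None)*((a[:,:,0]-a[:,:,2])>25)).astype(np.float32)); print(nm,"studcen",plane(s,topix(np.array([m["m10"]/m["m00"],m["m01"]/m["m00"]]),u-r,v-r),.068))
    for th in (150,170):
     for p,par in contours((a.min(2)>th)|((a[:,:,0]-a[:,:,2])>25),u-r,v-r,20):
      print(nm,"limbtop",*circ(plane(s,p,.060)))
x0,y0,x1,y1=228,190,330,275; a=up(im,x0,y0,x1,y1).astype(int)
E
python3 find.py
```

```text
tall outer [0.6124 0.0495] 54.7
tall hole [0.6147 0.0475] 22.4
short outer [ 0.5423 -0.0493] 61.9
short hole [ 0.543  -0.0504] 23.9
thin outer [ 0.6575 -0.0507] 45.2
thin hole [ 0.658  -0.0512] 24.4
tall outer [0.6134 0.0491] 50.3
tall hole [0.6158 0.0475] 26.4
short outer [ 0.5423 -0.0493] 59.4
short hole [ 0.5433 -0.0507] 26.7
thin outer [ 0.6577 -0.0507] 42.6
thin hole [ 0.6581 -0.0516] 27.2
tall outer [0.6163 0.0484] 43.8
tall hole [0.6161 0.0474] 29.7
short outer [ 0.5427 -0.0493] 55.5
short hole [ 0.5435 -0.0509] 29.6
thin outer [ 0.6579 -0.0508] 36.0
ring -1 [0.45975538 0.02400218] 0.023658645634609985
ring -1 [0.48044782 0.04434672] 0.05410730779958382
ring 27 [0.48152581 0.04455877] 0.02288765478857694
ring -1 [0.4808218  0.04437209] 0.05059500310501389
ring 0 [0.48143071 0.04452488] 0.025987463789877884
ring -1 [0.48077711 0.04437097] 0.04865010310947942
ring 0 [0.48147261 0.04453923] 0.027930587963507496
yoke -1 [ 589.8 -144.5] [ 25.4 121.3] 20.8
yoke 0 [ 573.9 -102.3] [11.6 10.4] 45.0
yoke 0 [ 605.6 -185.7] [9.9 9.3] 1.3
Lw stud [0.42630134 0.28984402] 0.005958176718258649
Lw stud [0.42637878 0.28977718] 0.00404094098024821
Lw studcen [[0.42635778 0.28985299 0.068     ]]
Lw limbtop [0.42809155 0.29631001] 0.0316309969568836
Lw limbtop [0.42645403 0.28995483] 0.01802540707450521
Lb stud [0.48057128 0.21843221] 0.0061927606667716685
Lb stud [0.48059419 0.21842874] 0.004432346092052464
Lb studcen [[0.48059411 0.21842761 0.068     ]]
Lb limbtop [0.48748128 0.22007467] 0.03129071107652636
Lb limbtop [0.48054724 0.21831582] 0.017997638470553863
```

```bash
python3 - <<'E'
from h import *
s=snapshot("top"); t=snapshot("side")
P=lambda u,v,z:plane(s,[[u,v]],z)[0,:2].round(3)
print("box bottom",P(198,229,0),P(307,135,0))
print("tape",P(331,174,.019),"pink",P(435,146,.022),"sd",P(350,130,.013),"cup",P(196,278,.05))
# box height from side: near vertical edge bottom/top px
a=plane(t,[[350,206]],0)[0]; print("box corner from side",a)
c,d=ray(t,[[352,165]])
k=((a[:2]-c[:2])@d[0,:2])/(d[0,:2]@d[0,:2]); print("top",c+k*d[0])
Lw=np.array([.4264,.2898]);Lb=np.array([.4806,.2184])
for z,h in((.068,'studs'),):
    print(proj(t,[[*Lw,z],[*Lb,z]]))
# side cross-check: coil bore centres
for n,p in dict(tall=(.6158,.0475,.044),short=(.5433,-.0505,.022),thin=(.658,-.0512,.014),ring=(.4812,.0445,.01)).items(): print(n,proj(t,[p]).round(1))
for th in np.radians([-143,-53,37,127]):
    from scipy.spatial.transform import Rotation as R
    y=np.array([np.cos(th),np.sin(th),0]);z=np.array([0,0,-1.]);M=np.c_[np.cross(y,z),y,z]
    print(np.degrees(th),[np.round(ik([*p,.05],R.from_matrix(M).as_quat()),2) for p in (Lw,Lb,(.4812,.0445))])
E
```

```text
box bottom [0.459 0.456] [0.708 0.19 ]
tape [0.602 0.127] pink [ 0.681 -0.137] sd [0.72  0.079] cup [0.34 0.44]
box corner from side [0.66821971 0.20179671 0.        ]
top [0.67252259 0.20023952 0.14106492]
[[269.53977615 185.81831661]
 [290.80655428 192.52011124]]
tall [[350.8 218.1]]
short [[336.9 246.7]]
thin [[377.8 242.4]]
ring [[305.2 236.5]]
-143.0 [array([ 0.47,  0.25, -0.48,  0.84,  0.  , -1.75]), array([ 0.3 ,  0.27, -0.45,  0.85,  0.  , -1.91]), array([-0.04,  0.2 , -0.55,  0.82,  0.  , -2.26])]
-53.0 [array([ 0.47,  0.25, -0.48,  0.84,  0.  ,  2.97]), array([ 0.3 ,  0.27, -0.45,  0.85,  0.  ,  2.8 ]), array([-0.04,  0.2 , -0.55,  0.82,  0.  ,  2.45])]
37.0 [array([ 0.47,  0.25, -0.48,  0.84,  0.  ,  1.4 ]), array([ 0.3 ,  0.27, -0.45,  0.85,  0.  ,  1.23]), array([-0.04,  0.2 , -0.55,  0.82,  0.  ,  0.88])]
127.00000000000001 [array([ 0.47,  0.25, -0.48,  0.84,  0.  , -0.17]), array([ 0.3 ,  0.27, -0.45,  0.85,  0.  , -0.34]), array([-0.04,  0.2 , -0.55,  0.82,  0.  , -0.69])]
```

```bash
cat >> h.py <<'E'
from scipy.spatial.transform import Rotation as Rot
def Q(deg):
    th=np.radians(deg); y=np.array([np.cos(th),np.sin(th),0]);z=np.array([0,0,-1.])
    return Rot.from_matrix(np.c_[np.cross(y,z),y,z]).as_quat()
E
python3 - <<'E'
from h import *
c=[.4812,.0445]
move_ptp([*c,.10],Q(37)); command_gripper(.70,20)
line_to([*c,.012],v=.15)
print("hit",line_to([*c,-.012],v=.02,guard=4)); print("at .70 tip touches at tcp",read_tcp_pos(),read_gripper_width(),read_force())
z=read_tcp_pos()[2]+.003
line_to([*c,z],v=.05)
command_gripper(0.3,20); print("w",read_gripper_width(),read_force())
command_gripper(.72); line_to([*c,z+.02],v=.15); line_to([*c,z+.02],rot=Q(127)) if 0 else move_ptp([*c,z+.02],Q(127)); line_to([*c,z],v=.1)
command_gripper(0.3,20); print("w",read_gripper_width(),read_tcp_pos(),read_force())
command_gripper(.72); line_to([*c,.12],v=.25)
print(read_time_s())
E
```

```text
hit True
at .70 tip touches at tcp [ 0.48102709  0.04450826 -0.00499924] 0.6990022138456056 [-1.20567719 -0.25264378  4.60452062]
w 0.5681306103147571 [-1.18376775 -0.61832628  4.49073117]
w 0.568043020263069 [ 0.4817096   0.04447971 -0.00151593] [-0.0752338  -0.48812885  0.34838869]
8.5417
```

```bash
python3 - <<'E'
from h import *
move_j([-0.75,.1,-.5,1,0,0.5]); print(read_time_s())
s=snapshot("top"); cv2.imwrite("pics/top1.png",s["image"][:,:,::-1])
t=snapshot("side"); cv2.imwrite("pics/side1.png",t["image"][:,:,::-1])
E
python3 find.py | grep -v yoke; python3 -c "
import cv2
a=cv2.imread('pics/side1.png');cv2.imwrite('pics/side1a.png',cv2.resize(a[170:290,255:415],None,fx=5,fy=5,interpolation=cv2.INTER_CUBIC))"
```

```text
9.775
tall outer [0.6124 0.0495] 54.8
tall hole [0.6144 0.0476] 22.0
short outer [ 0.5423 -0.0493] 62.0
short hole [ 0.543  -0.0503] 23.8
thin outer [ 0.6575 -0.0507] 45.3
thin hole [ 0.658  -0.0512] 24.3
tall outer [0.6134 0.0491] 50.5
tall hole [0.6158 0.0475] 26.3
short outer [ 0.5423 -0.0493] 59.6
short hole [ 0.5433 -0.0507] 26.5
thin outer [ 0.6577 -0.0507] 42.8
thin hole [ 0.6581 -0.0515] 27.0
tall outer [0.6164 0.0484] 44.1
tall hole [0.6161 0.0474] 29.4
short outer [ 0.5427 -0.0493] 55.7
short hole [ 0.5435 -0.0509] 29.4
thin outer [ 0.6579 -0.0508] 36.0
ring -1 [0.46052936 0.02451777] 0.025551473872390967
ring -1 [0.4756784  0.04689232] 0.057831300702899185
ring 18 [0.48000697 0.04444476] 0.022748624097861807
ring -1 [0.479104   0.04405892] 0.05099202986321703
ring 0 [0.47980365 0.04435689] 0.02587621888309166
ring -1 [0.47913059 0.04406634] 0.0490814364730377
ring 0 [0.4798325  0.04437858] 0.027787365705960004
Lw stud [0.42635562 0.28980914] 0.005978846836919562
Lw stud [0.42637441 0.28979458] 0.004072354485795532
Lw studcen [[0.42635544 0.28983069 0.068     ]]
Lw limbtop [0.428155   0.29632717] 0.03181257299770449
Lw limbtop [0.42649697 0.28999658] 0.018302630297909586
Lb stud [0.48054538 0.21842634] 0.006334894894260906
Lb stud [0.48057066 0.21838407] 0.004516197851444095
Lb studcen [[0.4805744  0.21840907 0.068     ]]
Lb limbtop [0.48738285 0.22015481] 0.03144175868016429
Lb limbtop [0.480584   0.21838974] 0.018299851922209193
```

View pics/top1.png

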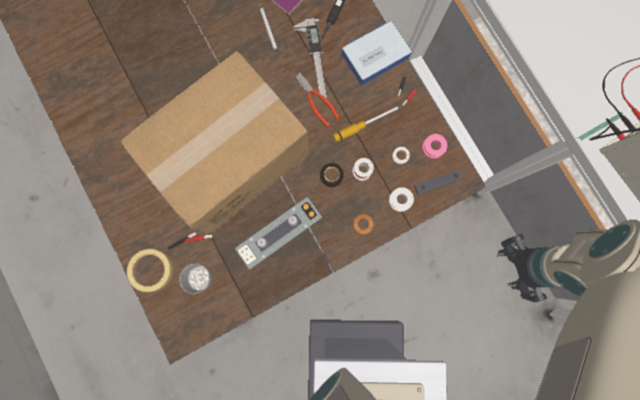

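View pics/side1a.png

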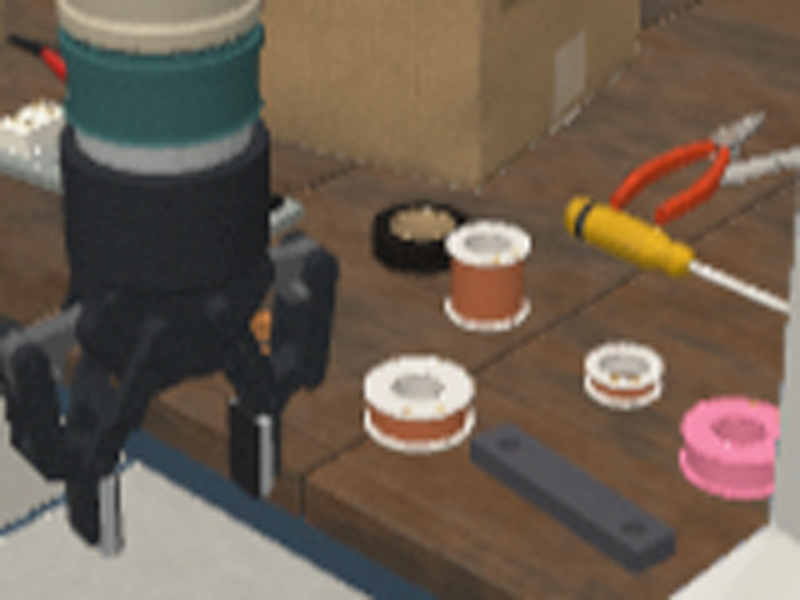

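```bash
cat >> h.py <<'E'
B=np.array([.0018,.0003]); LW=np.array([.4264,.2898])+B; LB=np.array([.4806,.2184])+B
def squeeze2(c,z,y1,y2,op,sh,force=25,clear=.0):
    """centre in yaw y1, then grip in y2; clear = tcp z for rotating"""
    move_ptp([*c,clear+.04],Q(y1)); command_gripper(op,force); line_to([*c,z],v=.15)
    command_gripper(sh); print("w1",read_gripper_width()); command_gripper(op)
    line_to([*c,clear],v=.2); move_ptp([*c,clear],Q(y2)); line_to([*c,z],v=.12)
    command_gripper(sh); print("w2",read_gripper_width(),read_tcp_pos().round(4),read_force().round(2))
E
python3 - <<'E'
from h import *
c=np.array([.6160,.0480])+B
squeeze2(c,.0195,100,10,.66,.3,30,.056)
line_to([*c,.13],v=.25)
print(read_gripper_width(),read_force().round(2))
move_ptp([*LW,.125],Q(37)); dwell(.2)
print(read_tcp_pos().round(4),read_force().round(2),read_time_s())
t=snapshot("side"); cv2.imwrite("pics/side2.png",cv2.resize(t["image"][120:260,200:360,::-1],None,fx=4,fy=4,interpolation=cv2.INTER_CUBIC))
t=snapshot("top"); cv2.imwrite("pics/top2.png",cv2.resize(t["image"][150:300,180:380,::-1],None,fx=4,fy=4,interpolation=cv2.INTER_CUBIC))
E
```

```text
w1 0.5483145918306537
w2 0.5493075899773361 [0.6185 0.0483 0.0203] [ 0.21 -0.73 -1.69]
0.5534344904824262 [-0.7   0.22 -2.74]
[0.4293 0.2895 0.1251] [ 0.38  0.24 -1.31] 17.15
```

View pics/side2.png

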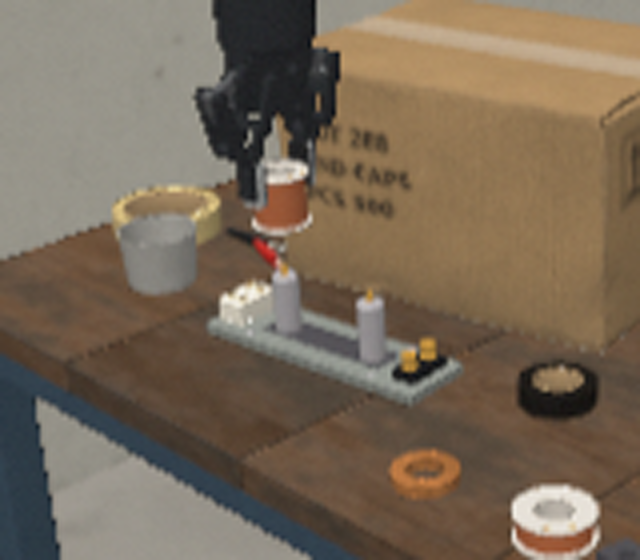

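View pics/top2.png

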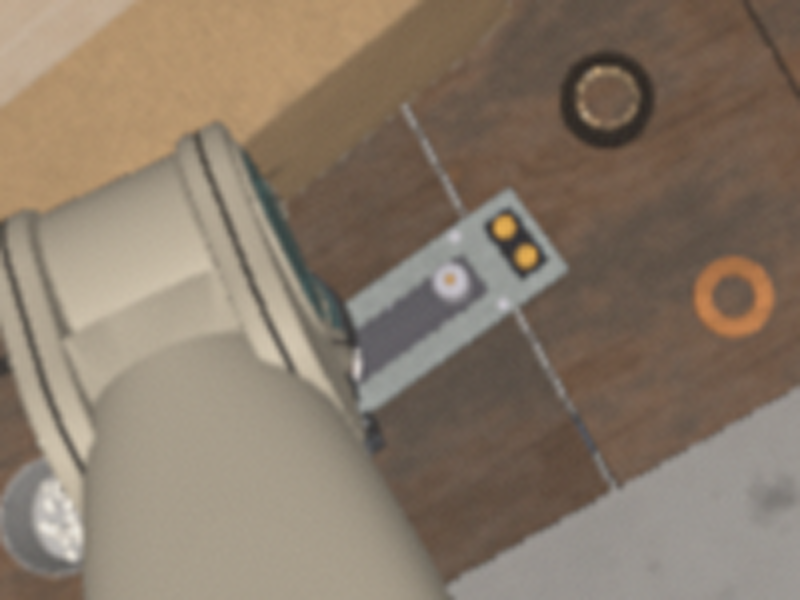

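```bash
cat >> h.py <<'E'
def fine(c,z,n=2):
    """settle over c with feedback, return command offset"""
    o=np.zeros(2)
    for _ in range(n):
        line_to([*(np.array(c)+o),z],v=.05); dwell(.15); o+=np.array(c)-read_tcp_pos()[:2]
    line_to([*(np.array(c)+o),z],v=.05); dwell(.1)
    print("fine",(read_tcp_pos()[:2]-c).round(4)); return o
E
python3 - <<'E'
from h import *
z0=.0195 # tcp z with coil bottom at 0 (reported .0203)
o=fine(LW,.075+.0195); c=LW+o
f0=read_force()
h=line_to([*c,.050+.0195],v=.04,guard=5); print("bevel hit",h,read_tcp_pos().round(4),(read_force()-f0).round(2))
if not h:
    h=line_to([*c,.011+.0195],v=.05,guard=5); print("down",h,read_tcp_pos().round(4),(read_force()-f0).round(2))
print(read_time_s())
E
```

```text
fine [-0. -0.]
bevel hit False [0.4283 0.2901 0.0695] [-0.68  0.67 -0.35]
down True [0.4272 0.2896 0.032 ] [-0.95  0.36  4.54]
20.3917
```

```bash
python3 - <<'E'
from h import *
command_gripper(.68); p=read_tcp_pos(); line_to([*p[:2],.12],v=.25)
# short coil
c=np.array([.5432,-.0502])+B
s=1
move_ptp([*c,.10],Q(37)); print(read_time_s(),read_force().round(2))
t=snapshot("side"); cv2.imwrite("pics/side3.png",cv2.resize(t["image"][120:270,200:400,::-1],None,fx=4,fy=4,interpolation=cv2.INTER_CUBIC))
E
```

```text
22.5083 [-1.41  0.97  0.1 ]
```

View pics/side3.png

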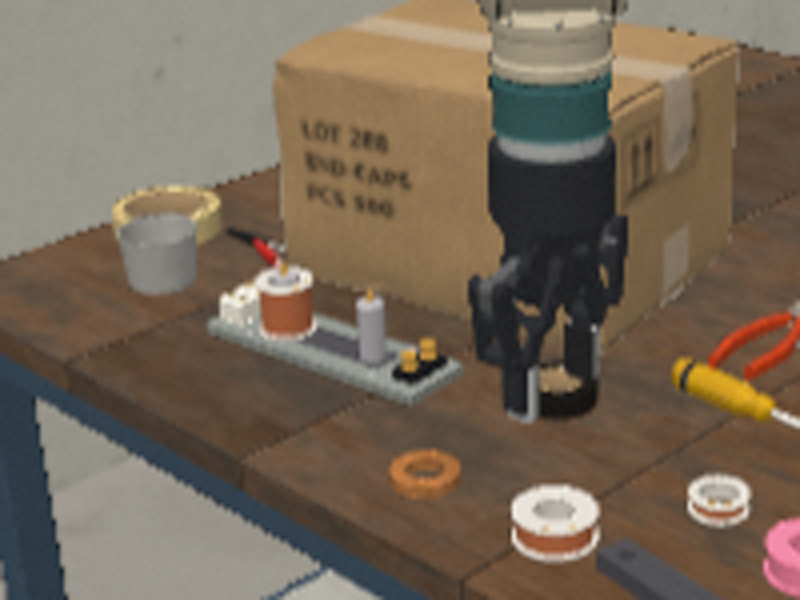

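```bash
cat > pp.py <<'E'
from h import *
def place(z,bottom,lift):
    """lower held part (tcp z when resting on bench) on LB down to bottom"""
    o=fine(LB,z+.075); c=LB+o; f0=read_force()
    h=line_to([*c,z+.050],v=.04,guard=5); print("bevel",h,read_tcp_pos().round(4),(read_force()-f0).round(2))
    if h: return False
    h=line_to([*c,z+bottom-.002],v=.05,guard=5); p=read_tcp_pos(); print("down",h,p.round(4),"bottom",round(p[2]-z,4),(read_force()-f0).round(2))
    return h
E
python3 - <<'E'
from pp import *
c=np.array([.5432,-.0502])+B
squeeze2(c,.0,80,-10,.77,.3,25,.035); z=read_tcp_pos()[2]
line_to([*c,.12],v=.25); print(read_gripper_width())
move_ptp([*LB,.11],Q(37))
ok=place(z,.012,0)
if ok:
    command_gripper(.82); p=read_tcp_pos(); line_to([*p[:2],.12],v=.25)
print(read_time_s())
E
```

```text
w1 0.6629418697398939
w2 0.6616487258721185 [ 0.5457 -0.05    0.0007] [-0.49  0.01 -0.53]
0.6639112078226884
fine [-0. -0.]
bevel False [0.4825 0.2187 0.0507] [ 0.89  1.44 -0.33]
down True [0.4814 0.2184 0.0125] bottom 0.0117 [0.53 1.19 5.43]
32.8917
```

```bash
python3 - <<'E'
from pp import *
c=np.array([.4815,.0445])
squeeze2(c,-.001,127,37,.70,.3,20,.03); z=read_tcp_pos()[2]
line_to([*c,.12],v=.25); print(read_gripper_width())
t=snapshot("side"); cv2.imwrite("pics/side4.png",cv2.resize(t["image"][120:270,200:400,::-1],None,fx=4,fy=4,interpolation=cv2.INTER_CUBIC))
move_ptp([*LB,.11],Q(37))
ok=place(z,.034,0)
if ok:
    command_gripper(.70); p=read_tcp_pos(); line_to([*p[:2],.12],v=.25)
print(read_time_s())
E
```

```text
w1 0.5731556025250721
w2 0.5705687187851167 [ 4.823e-01  4.450e-02 -3.000e-04] [ 0.57 -0.08 -0.1 ]
0.5702536297108093
fine [ 0. -0.]
bevel False [0.4824 0.2187 0.0497] [-0.92  0.01 -1.87]
down True [0.4829 0.2189 0.0331] bottom 0.0334 [ 0.72 -0.23  1.23]
43.425
```

View pics/side4.png

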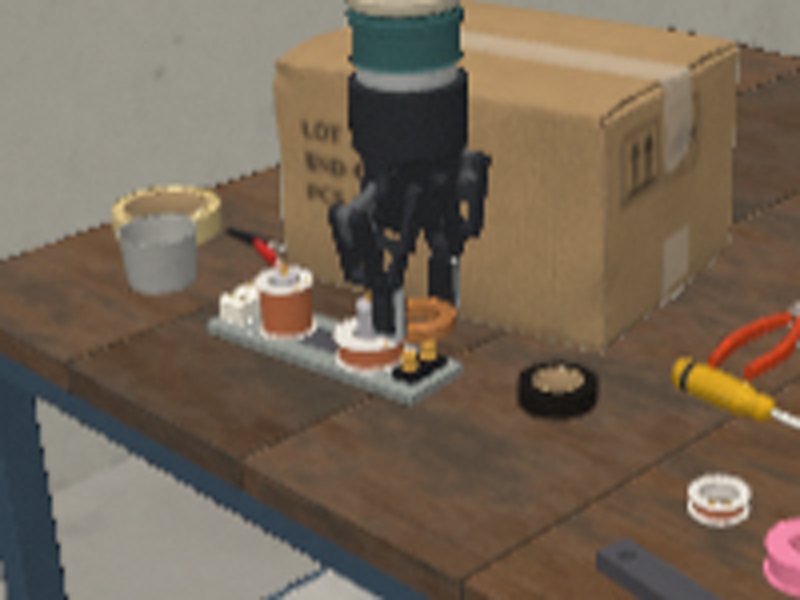

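```bash
python3 - <<'E'
from pp import *
c=np.array([.6580,-.0512])+B
squeeze2(c,-.0003,127,37,.62,.25,20,.034); z=read_tcp_pos()[2]
line_to([*c,.12],v=.25); print(read_gripper_width())
move_ptp([*LB,.11],Q(37))
ok=place(z,.044,0)
if ok:
    command_gripper(.62); p=read_tcp_pos(); line_to([*p[:2],.12],v=.25)
print(read_time_s())
move_ptp([.5917,-.1442,.12],Q(20.8))
t=snapshot("side"); cv2.imwrite("pics/side5.png",cv2.resize(t["image"][120:270,200:400,::-1],None,fx=4,fy=4,interpolation=cv2.INTER_CUBIC))
s=snapshot("top"); cv2.imwrite("pics/top5.png",cv2.resize(s["image"][185:285,220:340,::-1],None,fx=6,fy=6,interpolation=cv2.INTER_CUBIC))
cv2.imwrite("pics/top5f.png",s["image"][:,:,::-1])
E
```

```text
w1 0.4766507951099108
w2 0.4782843759244186 [ 6.60e-01 -5.09e-02  2.00e-04] [-0.45  0.22  0.28]
0.4813725271780623
fine [-0. -0.]
bevel False [0.4824 0.2187 0.0502] [-0.25 -1.27 -0.52]
down True [0.484  0.2193 0.0436] bottom 0.0434 [-0.12 -0.65  2.13]
54.375
```

View pics/side5.png

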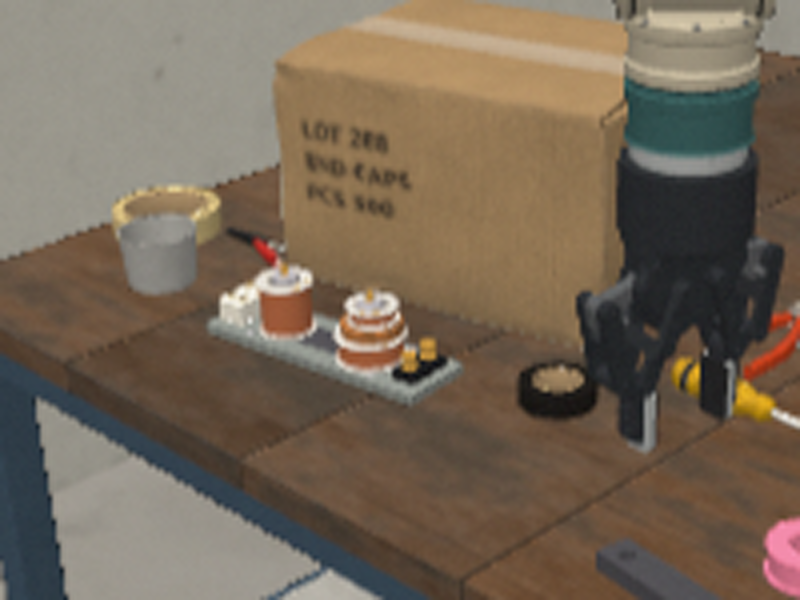

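View pics/top5.png

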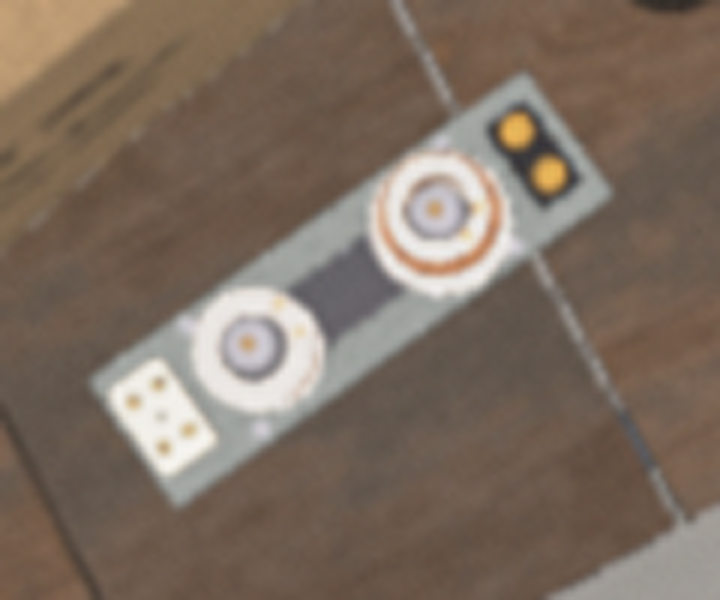

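```bash
python3 - <<'E'
from h import *
move_ptp([.40,.05,.2],Q(20.8)); print(read_time_s())
s=snapshot("top"); cv2.imwrite("pics/top6.png",s["image"][:,:,::-1])
E
python3 find.py | egrep "yoke|stud"
```

```text
56.9917
yoke -1 [ 589.8 -144.6] [ 25.3 121.5] 20.7
yoke 0 [ 574.1 -102.1] [11.5 10.4] 45.6
yoke 0 [ 605.5 -185.6] [10.4  8.7] 44.6
Lw stud [0.42632851 0.28980362] 0.0059415393495306406
Lw stud [0.44263892 0.27825638] 0.005158338407141374
Lw stud [0.42635656 0.28978559] 0.004016227902367998
Lw studcen [[0.43276877 0.28521838 0.068     ]]
Lb stud [0.4645808  0.20407012] 0.007335442516725328
Lb stud [0.47090011 0.2060127 ] 0.005114729830221502
Lb stud [0.48142897 0.20249291] 0.004757363824536272
Lb stud [0.48055385 0.21842545] 0.006243375969696135
Lb stud [0.47803032 0.22375685] 0.032363796769590225
Lb stud [0.48862305 0.22228764] 0.008984130437396117
Lb stud [0.49675013 0.20373734] 0.005967372020940213
Lb stud [0.46401454 0.20315066] 0.0056800103572948145
Lb stud [0.46886883 0.23161488] 0.01301408382274139
Lb stud [0.48062007 0.21843801] 0.00447603146406816
Lb studcen [[0.47655279 0.22047142 0.068     ]]
```

View pics/top6.png

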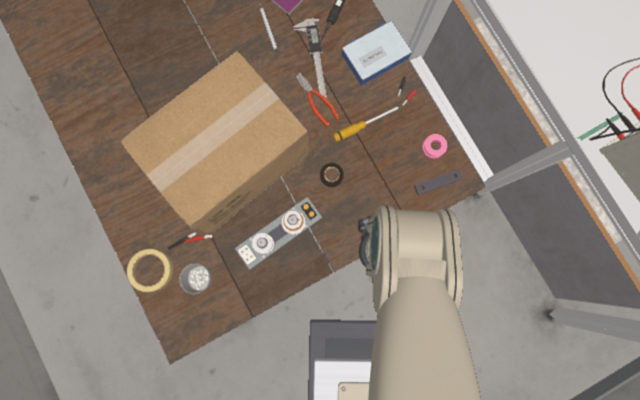

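```bash
python3 - <<'E'
from h import *
c=np.array([.5898,-.1443])+B
move_ptp([*c,.06],Q(20.7)); command_gripper(.5,60); o=fine(c,.03,1); line_to([*(c+o),.0012],v=.08)
print(read_tcp_pos().round(4))
command_gripper(.1); print(read_gripper_width(),read_tcp_pos().round(4),read_force().round(2))
p=read_tcp_pos(); open("yz","w").write(str(p[2]))
line_to([*p[:2],.12],v=.2); dwell(.2); print(read_gripper_width(),read_tcp_pos().round(4),read_force().round(2))
m=(LW+LB)/2
move_ptp([*m,.13],Q(37.1)); o=fine(m,.0012+.085); print(o,read_tcp_rot(),Q(37.1),read_time_s())
t=snapshot("side"); cv2.imwrite("pics/side7.png",cv2.resize(t["image"][150:230,240:340,::-1],None,fx=7,fy=7,interpolation=cv2.INTER_CUBIC))
s=snapshot("top"); cv2.imwrite("pics/top7.png",cv2.resize(s["image"][185:285,220:340,::-1],None,fx=6,fy=6,interpolation=cv2.INTER_CUBIC))
E
```

```text
fine [-0.0004  0.0001]
[ 5.904e-01 -1.436e-01  3.000e-04]
0.2834628017154461 [ 0.5913 -0.1439  0.0015] [-1.14 -0.26  0.51]
0.28344181209022073 [ 0.5898 -0.1433  0.1179] [ 0.66  1.   -1.77]
fine [ 0. -0.]
[-8.27738150e-06 -3.79968153e-06] [ 4.45430070e-01  8.95316733e-01 -2.62268476e-05 -1.15958716e-05] [0.44541667 0.8953234  0.         0.        ] 65.0
```

View pics/side7.png

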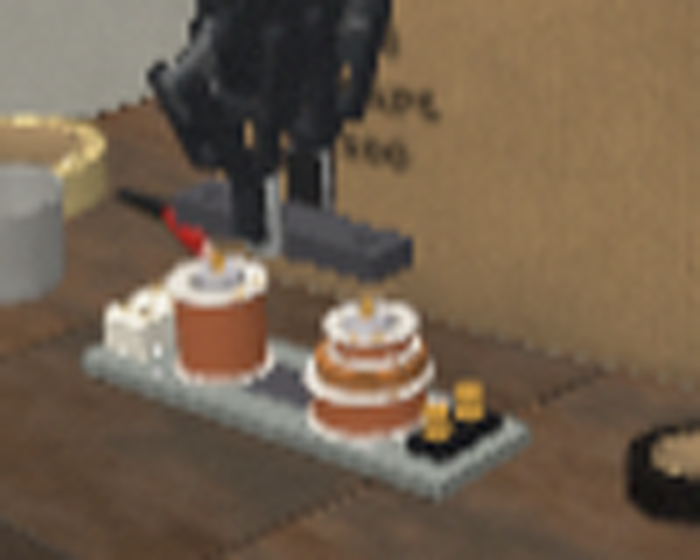

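View pics/top7.png

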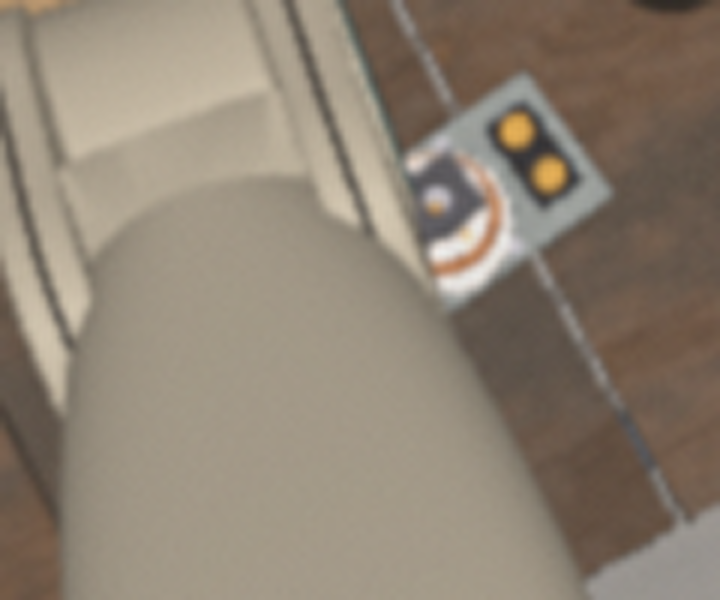

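```bash
python3 - <<'E'
from h import *
s=snapshot("top"); im=s["image"]; u,v,r=292,219,6
a=up(im,u-r,v-r,u+r,v+r).astype(int)
cv2.imwrite("pics/top8.png",cv2.resize(im[205:233,282:310,::-1],None,fx=20,fy=20,interpolation=cv2.INTER_CUBIC))
for th in (105,120,140):
  m=((a.max(2)>th)).astype(np.uint8)
  cs,_=cv2.findContours(m,cv2.RETR_CCOMP,cv2.CHAIN_APPROX_NONE)
  for k in cs:
    if 4*36<cv2.contourArea(k)<30*36:
      p=topix(k,u-r,v-r); P=plane(s,p,.092); print(th,p.mean(0).round(2),*circ(P),(P.min(0)+P.max(0))[:2]/2)
print(proj(s,[[.4806,.2184,.092],[.4806,.2184,.068]]).round(2))
E
```

```text
105 [295.29 223.23] [0.47052811 0.21008544] 0.010749514918725448 [0.47099421 0.21067814]
120 [295.71 223.34] [0.46995085 0.20895888] 0.0089919239206324 [0.47043896 0.20952219]
120 [292.41 217.82] [0.48167986 0.21626149] 0.012031496688114488 [0.48151495 0.21627391]
140 [296.1  223.44] [0.46940675 0.20788568] 0.007295548616832997 [0.46988391 0.20837179]
140 [292.41 217.75] [0.48182737 0.21623364] 0.010147706943809705 [0.4816987  0.21610461]
140 [286.42 219.01] [0.47909437 0.22843925] 0.018356806505741296 [0.47985435 0.22872645]
[[291.49 218.29]
 [292.02 219.37]]
```

View pics/top8.png

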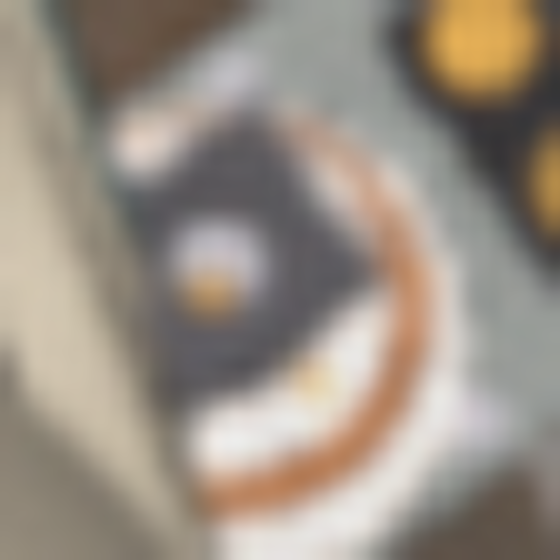

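```bash
python3 - <<'E'
from h import *
s=snapshot("top")
u=np.array([.604,-.797])
p=np.array([[375,272],[250,120]])/20.+[281.5,204.5]
P=plane(s,p,.0987)[:,:2]; print(P, np.linalg.norm(P[0]-P[1]))
e=P.mean(0); h=e-15e-3*u; d=h-[.4806,.2184]; print("hole from end",h.round(4),"d",d.round(4),"along",(d@u).round(4),"across",(d@[.797,.604]).round(4))
E
```

```text
[[0.48074022 0.19796363]
 [0.49799887 0.21278793]] 0.02275128319431984
hole from end [0.4803 0.2173] d [-0.0003 -0.0011] along 0.0007 across -0.0009
```

```bash
python3 - <<'E'
from h import *
u=np.array([.604,-.797]); z=float(open("yz").read())
m=(LW+LB)/2-.0016*u
o=fine(m,z+.074); c=m+o; f0=read_force()
h=line_to([*c,z+.0625],v=.02,guard=4); print("studs",h,(read_tcp_pos()-[0,0,z]).round(4),(read_force()-f0).round(2))
if not h:
    h=line_to([*c,z+.0585],v=.012,guard=4); print("seat",h,(read_tcp_pos()-[*m,z]).round(4),(read_force()-f0).round(2),read_torque().round(2))
s=snapshot("top");cv2.imwrite("pics/top9.png",cv2.resize(s["image"][205:233,282:310,::-1],None,fx=20,fy=20,interpolation=cv2.INTER_CUBIC))
t=snapshot("side"); cv2.imwrite("pics/side9.png",cv2.resize(t["image"][150:230,240:340,::-1],None,fx=7,fy=7,interpolation=cv2.INTER_CUBIC))
print(read_time_s())
E
```

```text
fine [-0.0001 -0.    ]
studs False [0.4543 0.2557 0.0625] [ 0.38 -0.96  0.68]
seat True [0.0003 0.0002 0.0599] [-0.76  0.11  8.57] [-0.03  0.01  0.04]
67.6
```

View pics/side9.png

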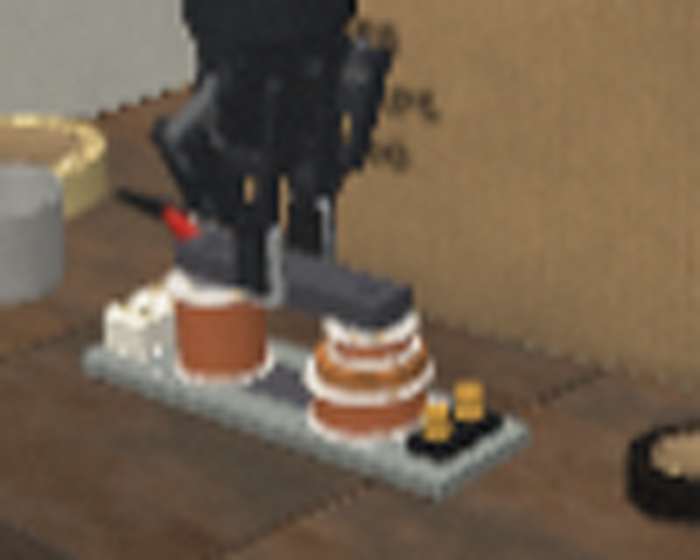

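View pics/top9.png

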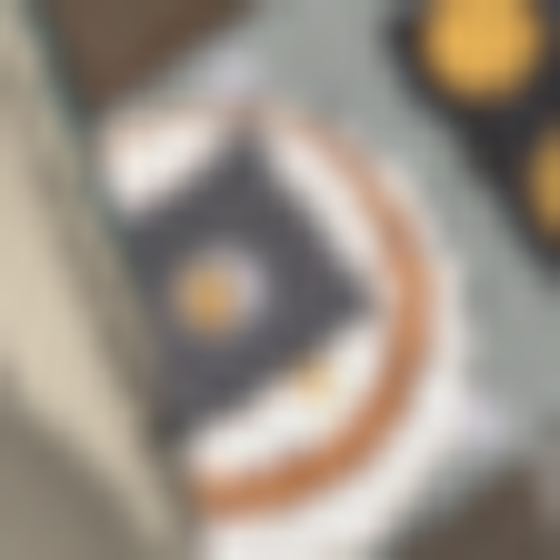

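Seated with the underside at 59.9 mm, and the stud is inside the hole. Next I release, retreat and check.

```bash
python3 - <<'E'
from h import *
command_gripper(.5); p=read_tcp_pos(); print(p.round(4),read_force().round(2)); line_to([*p[:2],.16],v=.15)
move_j([-0.75,.1,-.5,1,0,0.5]); print(read_time_s())
s=snapshot("top"); cv2.imwrite("pics/top10.png",cv2.resize(s["image"][185:285,220:340,::-1],None,fx=6,fy=6,interpolation=cv2.INTER_CUBIC)); cv2.imwrite("pics/top10f.png",s["image"][:,:,::-1])
move_j([-1.23,0.276,-0.026,1.268,0,1.467])
t=snapshot("side"); cv2.imwrite("pics/side10.png",cv2.resize(t["image"][150:230,240:340,::-1],None,fx=7,fy=7,interpolation=cv2.INTER_CUBIC)); 
E
```

```text
[0.4527 0.255  0.0597] [ 0.08  0.33 -0.28]
70.6333
```

View pics/top10.png

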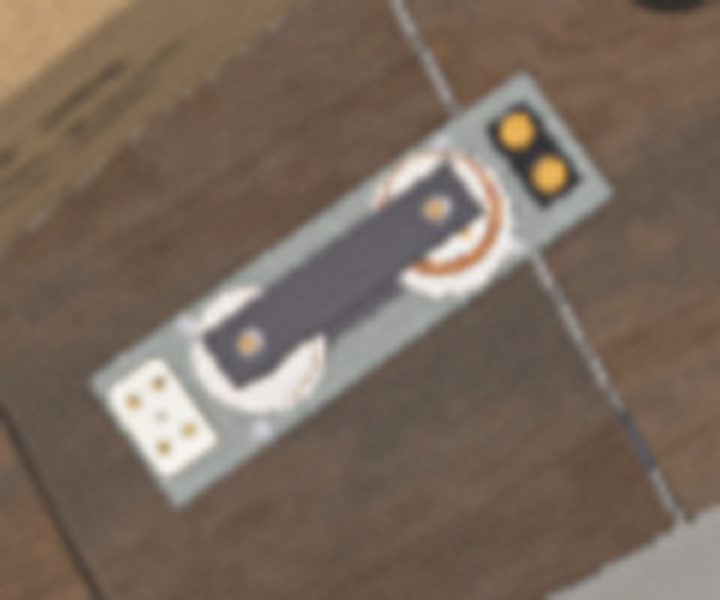

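View pics/side10.png

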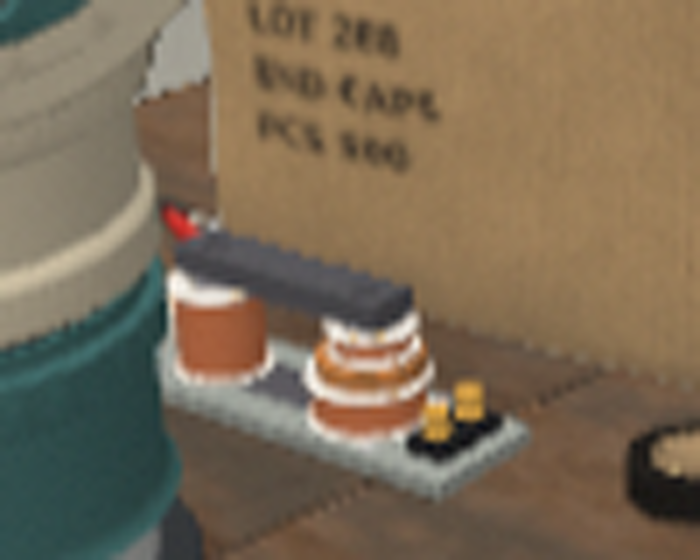

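View pics/top10f.png

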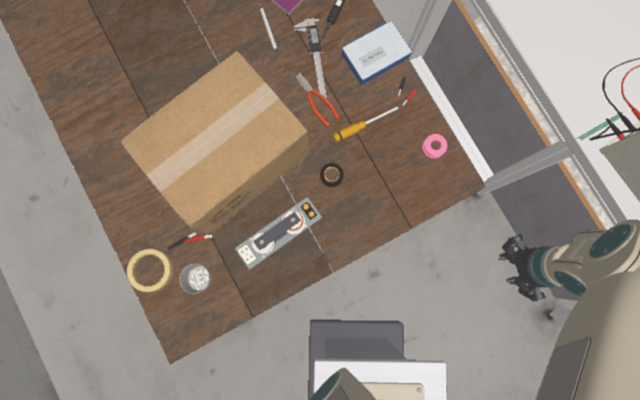

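Both brass studs show in the yoke's holes, at crop pixels (248,343) and (435,209). The yoke lies flat, the coils are in order, and the cup, tape, screwdriver and pink coil are where they were.

```bash
python3 -c "
from workcell import *
job_done(); print(read_time_s())"
```

```text
the job is handed in; nothing more can be done
the job is handed in; nothing more can be done
```

The core is built as asked and the job is handed in, at about 72 s of the 118 s allowed.

- **Placed:** the tall coil is on the limb next to the white terminal block. On the other limb are the short coil, then the brown ring, then the thin coil. The yoke lies over both studs.
- **Heights at contact:** the undersides stopped at 11.7 mm (tall), 11.7 mm (short), 33.4 mm (ring), 43.4 mm (thin) and 59.9 mm (yoke). The expected heights were 12, 12, 34, 44 and 60 mm. I lowered every part under a force guard; the highest change I read at contact was 8.6 N, when the yoke seated.
- **Last pictures:** after release, both studs show inside the yoke's holes, and the yoke lies flat. The cup, tape, screwdriver and pink coil look unmoved.

Two measurements disagreed, and I corrected for both:

- **Cameras and robot:** the top and side cameras differed by about 2 pixels. The top camera was also about 2 mm off the robot along x. I found that by squeezing the ring and looking again, so the ring moved about 1.6 mm before I picked it up.
- **Yoke position:** two estimates, from the hole and from the bar's end, put the held yoke about 2.4 and 0.7 mm off along the core. I shifted it 1.6 mm before lowering, and it went on at the first try.

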